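# Pack the condiment caddy

### The job

Pack the blue condiment caddy for a table: stand the red rectangular spice tin, the lidded deli cup and the black-capped spice jar that stands in front (not those beyond the big pan) in it side by side, each upright and flat on the caddy's floor. They only just fit: the tin goes straight along one wall, with the cup and the jar next to each other in the strip that is left. Set them in without dropping them, leave the caddy where it stands, and do not disturb the sauce bottle, salt shaker and ramekin behind.

Things in the scene. Friction and masses are not known exactly. Their poses are not given: they have to be found in the camera images.
- caddy: open square caddy of blue painted metal with a bright steel rim and a small steel lug on two sides (the y sides, reaching 79 mm from the centre); 130 x 130 mm outside, inside 120 x 120 mm, walls 5 mm thick, rim top 38 mm above the worktop, floor 4 mm thick; 1.5 kg on rubber feet. Origin: centre of its underside; x and y along its walls, z up
- caddy_floor (a point): centre of the caddy's inner floor, 4 mm above the worktop; axes as the caddy's
- tin: red rectangular tin with a brass-coloured lid and a pale panel with a green band on both broad faces, 104 (x) x 42 (y) x 96 (z) mm, standing upright; fixed lid. Origin: centre of its underside; x along its length, y across its thickness
- deli_cup: round lidded clear plastic cup with pinkish contents, body about 68 mm across near the top (lid rim 72 mm), narrower at the foot, 75 mm tall, fixed lid. Origin: centre of its underside, z up
- spice_jar: round glass spice jar with a black cap, 41 mm across, 105 mm tall, fixed cap. Origin: centre of its underside, z up
- sauce_bottle: bystander: pale yellow squeeze bottle with orange cap, 62 mm across, 225 mm tall; origin at the centre of its underside
- salt_shaker: bystander: glass salt shaker with grey top, 44 mm across, 90 mm tall; origin at the centre of its underside
- ramekin: bystander: small white glazed cup, 67 mm across, 42 mm tall; origin at the centre of its underside
There are look-alikes about, which are no part of the job. Of the things that look like the deli_cup, the smaller one is meant.

How it is judged:
At the end, for the whole second after the job is handed in: tin, deli cup and spice jar all stand inside the caddy: each one's underside centre within 55 mm of the caddy's centre along both of its axes and no more than 7 mm above its floor, each within 0.12 rad of upright, and at rest (below 0.02 m/s) (x of tin in the frame of caddy_floor between -0.055 and 0.055 m and y of tin in the frame of caddy_floor between -0.055 and 0.055 m and z of tin in the frame of caddy_floor between -0.003 and 0.007 m and angle between each of tin, deli_cup, spice_jar's own z axis and vertical below 0.12 rad and linear speed of each of tin, deli_cup, spice_jar below 0.02 m/s and x of deli_cup in the frame of caddy_floor between -0.055 and 0.055 m and y of deli_cup in the frame of caddy_floor between -0.055 and 0.055 m and z of deli_cup in the frame of caddy_floor between -0.003 and 0.007 m and x of spice_jar in the frame of caddy_floor between -0.055 and 0.055 m and y of spice_jar in the frame of caddy_floor between -0.055 and 0.055 m and z of spice_jar in the frame of caddy_floor between -0.003 and 0.007 m); the robot touches nothing.
It fails at once if the tin, deli cup or spice jar falls freely (dropped or toppled: over 0.6 m/s with no finger on it) ((linear speed of tin above 0.6 m/s and contact force between the fingers and tin below 0.01 N) or (linear speed of deli_cup above 0.6 m/s and contact force between the fingers and deli_cup below 0.01 N) or (linear speed of spice_jar above 0.6 m/s and contact force between the fingers and spice_jar below 0.01 N)).
It fails at once if the caddy is pushed or carried more than 40 mm away from where it stood (distance of caddy from where it was at the start of the episode above 0.04 m).
It fails at once if the sauce bottle, salt shaker or ramekin is moved more than 30 mm (distance of any of sauce_bottle, salt_shaker, ramekin from where it was at the start of the episode above 0.03 m).
It also fails if it takes over 67 s, if anything falls off the work surface, if the arm or the gripper's body presses on something with over 40 N, if the wrist force passes 120 N, or if a joint passes its speed limit or range.

### The arm

A 6-joint arm with a two-finger parallel gripper is mounted at the origin on a cart in front of the work surface, level with it; the furniture and walls round the work are solid. World frame = base frame: x ahead of the robot, y to its left, z up, the work surface at z = 0. Lengths are in m, angles in rad, forces in N, time in s.
With the tool pointing down it reaches from about 0.35 to 0.925 m from the base axis. Payload 6.4 kg.
Tool frame: the origin (TCP) lies on the mounting face of the last link; the fingertips stand 199 mm ahead of it and the grasp point (between the pads) lies 180 mm ahead of it; z points along the fingers, y is the line along which they close (so a half turn about z gives the same grasp; the last joint's range is limited). The gripper opens to 94 mm and grips with 3 to 60 N. Pads are 16 mm wide; open, the fingers measure 119 mm over their backs; the gripper's body (75 mm by 177 mm) begins 78 mm behind the grasp point.
Start: joints at [0.966, 0.245, 1.558, -0, 1.339, -0.174], TCP at [0.271, 0.591, 0.405] pointing down, gripper open.
Joint ranges: [-3.13, 3.13], [-1.02, 2.26], [0.13, 2.54], [-0.95, 4.09], [0.21, 2.88], [-2.74, 2.74]. Speed limits (rad/s): [2.57, 2.57, 3.14, 3.14, 3.14, 3.14].

### API

Orientations are given as a unit quaternion [x, y, z, w].
In Python, from cell import get_obs, capture, sign_off gives the robot as it stands. The module is installed in compiled form; this text tells all that it offers.
- The arm moves only by the tool apply_moves, never from a script. Its argument "plan" is a list of rows, each a list of 6 numbers: the shift along the tool's x, y, z in units of 0.02 m (1.0 is 0.02 m), then the turn, a rotation vector about the tool's x, y, z in units of 0.1 rad (1.0 is 0.1 rad). In form: [[tx, ty, tz, wx, wy, wz], ...]. A call has 1 to 5 rows; each row shifts and turns the commanded pose from where the row before left it, along the tool's axes as they then stand; what a row does not reach is not made up. A row lasts 1/12 s, in which the tool goes at most 41.7 mm and 7.16 degrees, less where a joint would pass 70% of its speed; a pose out of reach is approached as far as the arm can. A call with a number of a shift or a turn outside -1 to 1 is refused whole. A call with a gripper value outside its range is refused whole. "hand" is the opening, from -1 (shut) to 1 (fully open), set as the call begins (left out, the last holds). The fingers move at their own pace and stop on an object; "grip_force" is the grip in N (left out, the last holds). Time passes only in rows, so rows that do not move let the fingers close. It gives the time, the measured TCP pose, the force, the opening and the grip force at its end, in the units of the state.
- get_obs(): the state, without advancing time (a new reading comes with each control period).
- capture(name): name is "scene" or "top"; returns a dict with "image" (420x560x3 uint8, red, green, blue), "intrinsics" (3x3 intrinsics, pixels), "k1" (the pictures are not rectified: a ray, as slopes to the right and down, at radius r is drawn at 1 + k1 r^2 times it, then the intrinsics apply), "camera_from_world" (4x4, takes a point from world to camera coordinates). Camera axes: x right, y down, z forward; pixel columns grow to the right and rows downward; lengths in m; the calibration is good to about 2 mm. A picture is of the moment at which its call begins. There is no depth.
- sign_off(): hands the job in; it is judged then, once.
The state is a dict: "time": time; "qpos": joint angles; "joint_velocities": joint speeds; "joint_torque": joint torques, N m; "eef_pos": TCP position; "ee_rot": TCP orientation; "wrist_force": force on the tool from outside, world axes, zero at the start; "ft_torque": the same for the moment, N m; "opening": finger opening in m; "grasp_force": force on a finger pad.
Only numpy, scipy, OpenCV 4.12 (cv2) and the standard library are available. Lean on these libraries where they do the work, as an engineer would, in place of code of your own. Each camera call takes 0.05 s, during which the arm holds its last target. There are 200 camera calls.

## Working session

There is one attempt and no reset: what is moved stays moved. The work goes in short steps, Python scripts to look and compute and a tool call to move; the robot and the scene stay as the last step left them, time stands still between calls to the robot, and variables do not carry over. Pictures are saved under pics/ and viewed, at most 13 in all, crops included, and the job is handed in when it is done.

Besides the shell and the picture viewer there is one more tool, called after "Emit:" as name(argument=value, ...), one argument or row to a line, values as JSON. apply_moves: Moves the arm, as the interface text tells. Shifts and turns lie within -1 to 1; 1 stands for 0.02 m of shift or 0.1 rad of turn. Its arguments: {"type":"object","properties":{"plan":{"type":"array"},"hand":{"type":"number"},"grip_force":{"type":"number"}},"required":["plan"]}

```bash
mkdir -p pics; cat > h.py <<'E'
import numpy as np, cv2
from cell import get_obs, capture, sign_off
def snap(n,f):
    c=capture(n); cv2.imwrite('pics/'+f,c['image'][:,:,::-1]); np.savez('pics/'+f[:-4]+'.npz',**c); return c
def ray(c,u,v):
    K=np.array(c['intrinsics']);k=float(c['k1'])
    d=np.array([(u-K[0,2])/K[0,0],(v-K[1,2])/K[1,1]]);s=d.copy()
    for _ in range(30): s=d/(1+k*(s@s))
    T=np.array(c['camera_from_world']);R=T[:3,:3]
    return -R.T@T[:3,3], R.T@np.array([s[0],s[1],1])
def onz(c,u,v,z):
    o,d=ray(c,u,v); return o+d*(z-o[2])/d[2]
def proj(c,p):
    K=np.array(c['intrinsics']);T=np.array(c['camera_from_world']);q=T[:3,:3]@np.array(p)+T[:3,3]
    s=q[:2]/q[2]; s=s*(1+float(c['k1'])*(s@s)); return K[0,0]*s[0]+K[0,2],K[1,1]*s[1]+K[1,2]
E
python3 - <<'E'
from h import *
print(get_obs())
for n in('scene','top'):
    c=snap(n,n+'0.png'); print(c['intrinsics'],c['k1']); o,d=ray(c,280,210); print(o,d)
E
```

```text
{'time': 0.0, 'qpos': array([ 9.65909475e-01,  2.45801440e-01,  1.55895748e+00,  1.20958756e-05,
        1.33870727e+00, -1.74115015e-01]), 'joint_velocities': array([ 0.00149931, -0.00045365, -0.0004533 ,  0.00092717, -0.00098709,
       -0.00134921]), 'joint_torque': array([ 5.45545336e-04, -4.15805984e+01, -3.14616859e+01,  6.85899518e-02,
        3.28597985e-02, -1.22592537e-04]), 'eef_pos': array([0.27130133, 0.59043893, 0.40358349]), 'ee_rot': array([ 2.13725716e-01,  9.76893260e-01, -8.64372117e-04, -3.61161159e-04]), 'wrist_force': array([-0.03928841, -0.35606307,  0.26383724]), 'ft_torque': array([-0.00236845,  0.03578007,  0.01758915]), 'grasp_force': 0.0, 'opening': 0.09394299813809025}
[[506.56953451   0.         275.32883345]
 [  0.         506.56953451 204.3997966 ]
 [  0.           0.           1.        ]] -0.13253662144216247
[ 0.05960122 -0.64907037  1.01362303] [ 0.38501128  0.52349211 -0.7602168 ]
[[471.90461944   0.         276.35426369]
 [  0.         471.90461944 202.93381254]
 [  0.           0.           1.        ]] -0.16178215521297654
[0.38660077 0.08224991 1.32304497] [ 0.12040965 -0.0340412  -0.99228355]
```

View pics/scene0.png

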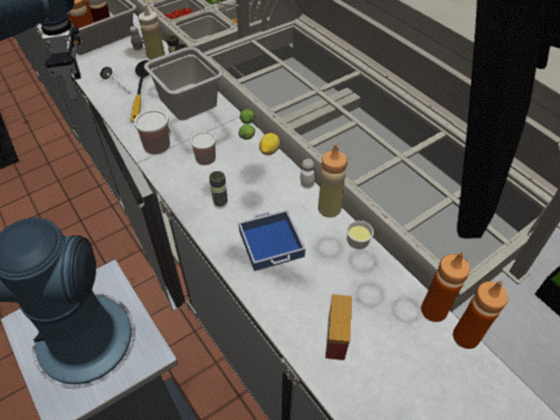

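View pics/top0.png

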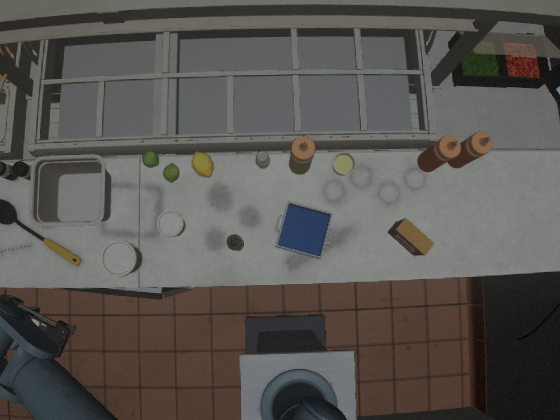

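The scene picture shows the caddy at (271,240), the tin at (340,325), the smaller cup at (204,148) and the front jar at (218,188). In the top picture they are at about (304,230), (411,237), (171,223) and (235,242). Next I'll enlarge crops and measure.

```bash
python3 - <<'E'
from h import *
c=dict(np.load('pics/top0.npz')); im=c['image'][:,:,::-1].copy(); hsv=cv2.cvtColor(im,cv2.COLOR_BGR2HSV)
def crop(u,v,r): return cv2.resize(im[v-r:v+r,u-r:u+r],(390,290) if 0 else (290,290),interpolation=cv2.INTER_CUBIC)
cv2.imwrite('pics/crops.png',np.vstack([np.hstack([crop(304,230,36),crop(411,237,29)]),np.hstack([crop(171,223,20),crop(235,242,20)])]))
def big(m,box):
    z=np.zeros_like(m);x0,y0,x1,y1=box;z[y0:y1,x0:x1]=m[y0:y1,x0:x1]
    cs,_=cv2.findContours(z,cv2.RETR_EXTERNAL,cv2.CHAIN_APPROX_NONE);return max(cs,key=cv2.contourArea)
def rect(name,k,z):
    W=np.array([onz(c,*p[0],z)[:2] for p in k])*1000
    r=cv2.minAreaRect(W.astype(np.float32));print(name,np.round(r[0],1),np.round(r[1],1),r[2])
m=cv2.inRange(hsv,(105,100,40),(130,255,255)); k=big(m,(265,190,345,265)); rect('caddy',k,.038)
m=cv2.inRange(hsv,(10,90,60),(28,255,255)); k=big(m,(380,205,445,265)); rect('tin',k,.096)
m=cv2.inRange(hsv,(0,0,135),(180,60,255))
for n,(u,v),s in(('caddy',(304,230),0),('tin',(411,237),0),('cup',(171,223),0),('jar',(235,242),0)): print(n,hsv[v,u],onz(c,u,v,.05))
g=cv2.cvtColor(im,cv2.COLOR_BGR2GRAY)
print(g[223,150:195]);print(g[242,220:252])
E
```

```text
caddy [487.  -24.9] [116.4 115.5] 73.23979187011719
tin [ 456.2 -315. ] [104.3  42.6] 46.41661834716797
caddy [109 139  92] [ 0.48484162 -0.02485132  0.05      ]
tin [ 19 122 117] [ 0.45668078 -0.32023253  0.05      ]
cup [ 30   4 136] [0.51292669 0.33571881 0.05      ]
jar [15 20 52] [0.45733415 0.1623555  0.05      ]
[129 126 122 120 111 106 115 131 121 122 139 136 136 135 137 136 136 137
 136 137 134 136 140 138 139 139 138 138 137 138 136 138 128  94  68 109
 131 136 135 134 133 137 136 137 137]
[107 108 109 112 118 123  89  54  53  45  46  40  49  54  45  50  53  55
  52  56  59  57  75  75 131 134 133 134 136 132 134 134]
```

View pics/crops.png

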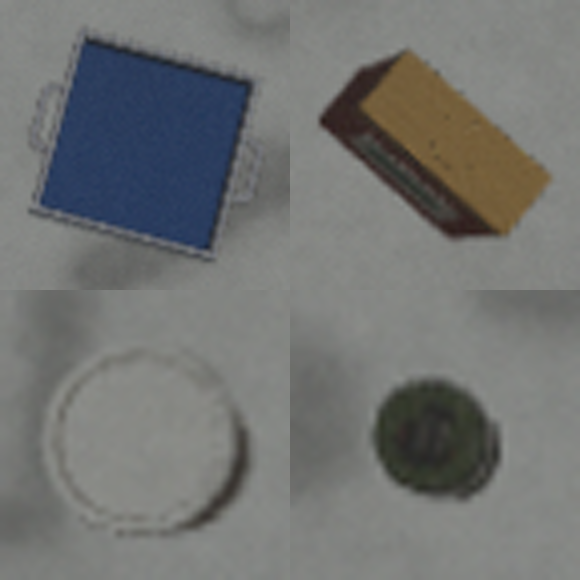

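The enlarged crop shows the cup lid centred at about (169.8,223.0) and the jar cap at about (233.8,241.6). The lugs lie left and right of the caddy, which are its y sides. I'll refine the angles and check the result against the scene camera.

```bash
cat >> h.py <<'E'
def big(m,box):
    z=np.zeros_like(m);x0,y0,x1,y1=box;z[y0:y1,x0:x1]=m[y0:y1,x0:x1]
    cs,_=cv2.findContours(z,cv2.RETR_EXTERNAL,cv2.CHAIN_APPROX_NONE);return max(cs,key=cv2.contourArea)
def rectfit(c,k,z):
    "side-line fit of a rectangle contour -> centre(mm), sides, angles"
    W=np.array([onz(c,*p[0],z)[:2] for p in k])*1000
    (cx,cy),(w,h),a=cv2.minAreaRect(W.astype(np.float32));a=np.radians(a)
    e=np.array([[np.cos(a),np.sin(a)],[-np.sin(a),np.cos(a)]]);L=(W-[cx,cy])@e.T
    cen=np.array([cx,cy]);out=[]
    for i,hs in((0,w/2),(1,h/2)):
        o=1-i;ho=(h if i==0 else w)/2;f=[]
        for s in(-1,1):
            q=L[(abs(s*L[:,i]-hs)<5)&(abs(L[:,o])<.8*ho)]
            f.append(np.polyfit(q[:,o],q[:,i],1))
        cen=cen+e[i]*(f[0][1]+f[1][1])/2
        sl=[np.degrees(np.arctan(x[0]))*(1 if i==1 else -1) for x in f]
        out.append((round(f[1][1]-f[0][1],1),np.round(np.degrees(a)+np.array(sl),1)))
    return cen.round(1),out
def rot(): # yaw of tool x, y in deg
    from scipy.spatial.transform import Rotation as R
    return R.from_quat(get_obs()['ee_rot']).as_matrix()
def go(x,y,z,zt=True):
    "units to bring the grasp point (180mm ahead) to x,y,z"
    o=get_obs();M=rot();g=o['eef_pos']+.18*M[:,2]
    print('grasp pt',g.round(4),'yaw_y',np.degrees(np.arctan2(M[1,1],M[0,1])).round(2),'tilt',np.degrees(np.arccos(-M[2,2])).round(2),'open',round(o['opening'],4),'t',round(o['time'],2),'F',o['wrist_force'].round(1))
    print('units tool xyz',(M.T@(np.array([x,y,z])-g)/.02).round(2))
E
python3 - <<'E'
from h import *
c=dict(np.load('pics/top0.npz')); s=dict(np.load('pics/scene0.npz'))
im=c['image'][:,:,::-1].copy(); hsv=cv2.cvtColor(im,cv2.COLOR_BGR2HSV)
k=big(cv2.inRange(hsv,(105,100,40),(130,255,255)),(265,190,345,265));ca=rectfit(c,k,.038);print('caddy',ca)
k=big(cv2.inRange(hsv,(10,90,60),(28,255,255)),(380,205,445,265));ti=rectfit(c,k,.096);print('tin',ti)
cup=onz(c,169.8,223.05,.073);jar=onz(c,233.8,241.6,.105);bot=onz(c,303,148,.2);print('cup',cup,'jar',jar,'bottle',bot)
v=s['image'][:,:,::-1].copy();v=cv2.resize(v,None,fx=2,fy=2)
def mark(p,col): u=proj(s,p);cv2.drawMarker(v,(int(2*u[0]+.5),int(2*u[1]+.5)),col,cv2.MARKER_CROSS,8,1)
def ring(p,r,z,col):
    for t in np.linspace(0,6.28,24): u=proj(s,[p[0]+r*np.cos(t),p[1]+r*np.sin(t),z]);cv2.circle(v,(int(2*u[0]+.5),int(2*u[1]+.5)),0,col,-1)
ring(cup,.036,.073,(0,255,0));ring(jar,.0205,.105,(0,255,0));ring(jar,.0205,.0,(0,255,0));ring(bot,.031,0,(0,255,0))
def rc(cen,l,w,a,z):
    e=np.array([np.cos(a),np.sin(a)]);f=np.array([-e[1],e[0]])
    for i in(-1,1):
        for j in(-1,1): mark([*(np.array(cen)/1000+i*l/2*e+j*w/2*f),z],(0,255,255))
rc(ca[0],.13,.13,np.radians(-16.4),.038);rc(ti[0],.104,.042,np.radians(46.4),.096)
cv2.imwrite('pics/chk.png',v[200:800,320:780])
E
```

```text
caddy (array([486.9, -24.9]), [(np.float64(113.7), array([73. , 73.2])), (np.float64(112.8), array([73.3, 73.2]))])
tin (array([ 456.3, -315.1]), [(np.float64(102.4), array([46.9, 45.9])), (np.float64(40.2), array([46.8, 45.7]))])
cup [0.51058495 0.33437834 0.073     ] jar [0.45538607 0.16197014 0.105     ] bottle [ 0.6744572  -0.01720942  0.2       ]
```

View pics/chk.png

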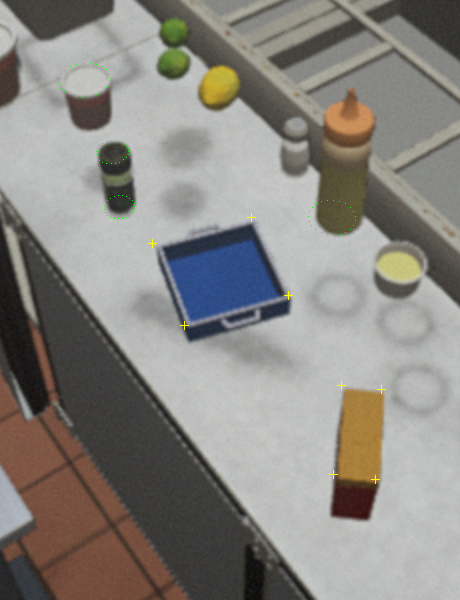

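The check picture shows the projected points lying about 2 px up and left of the real corners, for example overlay (184,325) against the real corner near (188,330). That is within the error of two cameras, so I'll average the views and settle it later against the gripper. First I turn the tool.

Emit:
apply_moves(
  plan=[
    [0, 0, 0, 0, 0, 1],
    [0, 0, 0, 0, 0, 1],
    [0, 0, 0, 0, 0, 1],
    [0, 0, 0, 0, 0, 1],
    [0, 0, 0, 0, 0, 1],
  ],
  hand=1,
  grip_force=20,
)

```text
time: 0.52
eef_pos: [0.2714, 0.5905, 0.404]
ee_rot: [0.451, 0.893, -0.001, -0.0]
wrist_force: [0.3, -0.6, -1.0]
opening: 0.0938
grasp_force: 0.0
```

Emit:
apply_moves(
  plan=[
    [0, 0, 0, 0, 0, 1],
    [0, 0, 0, 0, 0, 1],
    [0, 0, 0, 0, 0, 1],
    [0, 0, 0, 0, 0, 1],
    [0, 0, 0, 0, 0, 1],
  ],
)

```text
time: 0.93
eef_pos: [0.2713, 0.5905, 0.404]
ee_rot: [0.658, 0.753, -0.001, 0.0]
wrist_force: [-0.6, -0.4, 0.9]
opening: 0.0941
grasp_force: 0.0
```

Emit:
apply_moves(
  plan=[
    [0, 0, 0, 0, 0, 1],
    [0, 0, 0, 0, 0, 1],
    [0, 0, 0, 0, 0, 1],
    [0, 0, 0, 0, 0, 1],
    [0, 0, 0, 0, 0, 1],
  ],
)

```text
time: 1.35
eef_pos: [0.2713, 0.5905, 0.404]
ee_rot: [0.824, 0.567, -0.001, 0.0]
wrist_force: [0.4, 0.1, 0.4]
opening: 0.0937
grasp_force: 0.0
```

Emit:
apply_moves(
  plan=[
    [0, 0, 0, 0, 0, 1],
    [0, 0, 0, 0, 0, 1],
    [0, 0, 0, 0, 0, 1],
    [0, 0, 0, 0, 0, 1],
    [0, 0, 0, 0, 0, 0],
  ],
)

```text
time: 1.77
eef_pos: [0.2714, 0.5905, 0.404]
ee_rot: [0.919, 0.394, -0.0, 0.0]
wrist_force: [0.0, 0.2, -0.3]
opening: 0.0942
grasp_force: 0.0
```

```bash
python3 - <<'E'
from h import *
s=dict(np.load('pics/scene0.npz'))
for p,q in(([.4869,-.0249,.038],(2.1,2.6)),([.4563,-.3151,.096],(1.7,2.7))):
    u=proj(s,p);print(onz(s,u[0]+q[0],u[1]+q[1],p[2])-p)
go(.455,-.315,.2)
E
```

```text
[-4.47546220e-04 -9.47865076e-03 -7.63278329e-17]
[-1.18194353e-03 -6.78389410e-03 -2.77555756e-17]
grasp pt [0.2713 0.5903 0.224 ] yaw_y -43.64 tilt 0.06 open 0.0942 t 1.77 F [ 0.   0.2 -0.3]
units tool xyz [-26.42  37.89   1.24]
```

Emit:
apply_moves(
  plan=[
    [-0.5, 1, 0, 0, 0, 0],
    [-0.5, 1, 0, 0, 0, 0],
    [-0.5, 1, 0, 0, 0, 0],
    [-0.5, 1, 0, 0, 0, 0],
    [-0.5, 1, 0, 0, 0, 0],
  ],
)

```text
time: 2.18
eef_pos: [0.3096, 0.4845, 0.4043]
ee_rot: [0.918, 0.396, -0.0, 0.0]
wrist_force: [1.1, -0.4, 0.6]
opening: 0.0936
grasp_force: 0.0
```

Emit:
apply_moves(
  plan=[
    [-0.5, 1, 0, 0, 0, 0],
    [-0.5, 1, 0, 0, 0, 0],
    [-0.5, 1, 0, 0, 0, 0],
    [-0.5, 1, 0, 0, 0, 0],
    [-0.5, 1, 0, 0, 0, 0],
  ],
)

```text
time: 2.6
eef_pos: [0.3476, 0.3793, 0.4044]
ee_rot: [0.918, 0.396, -0.0, 0.0]
wrist_force: [-0.1, 0.5, 0.1]
opening: 0.0941
grasp_force: 0.0
```

Emit:
apply_moves(
  plan=[
    [-0.5, 1, 0, 0, 0, 0],
    [-0.5, 1, 0, 0, 0, 0],
    [-0.5, 1, 0, 0, 0, 0],
    [-0.5, 1, 0, 0, 0, 0],
    [-0.5, 1, 0, 0, 0, 0],
  ],
)

```text
time: 3.02
eef_pos: [0.3856, 0.2742, 0.4045]
ee_rot: [0.918, 0.396, -0.0, -0.0]
wrist_force: [0.4, -0.0, -0.1]
opening: 0.0939
grasp_force: 0.0
```

Emit:
apply_moves(
  plan=[
    [-0.5, 1, 0, 0, 0, 0],
    [-0.5, 1, 0, 0, 0, 0],
    [-0.5, 1, 0, 0, 0, 0],
    [-0.5, 1, 0, 0, 0, 0],
    [-0.5, 1, 0, 0, 0, 0],
  ],
)

```text
time: 3.43
eef_pos: [0.4237, 0.169, 0.4045]
ee_rot: [0.918, 0.396, -0.0, -0.0]
wrist_force: [-0.5, -0.1, 0.6]
opening: 0.0937
grasp_force: 0.0
```

Emit:
apply_moves(
  plan=[
    [-0.9, 1, 0, 0, 0, 0],
    [-0.9, 1, 0, 0, 0, 0],
    [-0.9, 1, 0, 0, 0, 0],
    [-0.9, 1, 0, 0, 0, 0],
    [-0.9, 1, 0, 0, 0, 0],
  ],
)

```text
time: 3.85
eef_pos: [0.4338, 0.0347, 0.4045]
ee_rot: [0.918, 0.396, -0.0, -0.0]
wrist_force: [0.5, -0.3, 0.3]
opening: 0.0939
grasp_force: 0.0
```

Emit:
apply_moves(
  plan=[
    [-0.9, 1, 0, 0, 0, 0],
    [-0.9, 1, 0, 0, 0, 0],
    [-0.9, 1, 0, 0, 0, 0],
    [-0.9, 1, 0, 0, 0, 0],
    [-0.9, 1, 0, 0, 0, 0],
  ],
)

```text
time: 4.27
eef_pos: [0.4443, -0.0995, 0.4045]
ee_rot: [0.918, 0.396, 0.0, -0.0]
wrist_force: [-0.7, -0.1, 0.2]
opening: 0.0939
grasp_force: 0.0
```

Emit:
apply_moves(
  plan=[
    [-0.9, 1, 0, 0, 0, 0],
    [-0.9, 1, 0, 0, 0, 0],
    [-0.9, 1, 0, 0, 0, 0],
    [-0.9, 1, 0, 0, 0, 0],
    [-0.9, 1, 0, 0, 0, 0],
  ],
)

```text
time: 4.68
eef_pos: [0.4548, -0.2336, 0.4044]
ee_rot: [0.918, 0.396, -0.0, -0.0]
wrist_force: [0.1, 0.9, -0.7]
opening: 0.0943
grasp_force: 0.0
```

Emit:
apply_moves(
  plan=[
    [-0.9, 1, 0, 0, 0, 0],
    [-0.9, 1, 0, 0, 0, 0],
    [-0.9, 0.9, 0, 0, 0, 0],
    [0, 0, 0, 0, 0, 0],
  ],
)

```text
time: 5.02
eef_pos: [0.4595, -0.3148, 0.4044]
ee_rot: [0.919, 0.394, -0.0, 0.0]
wrist_force: [-0.2, 0.3, -0.0]
opening: 0.0938
grasp_force: 0.0
```

```bash
python3 - <<'E'
from h import *
go(.456,-.319,.072)
a=snap('scene','s1.png');b=snap('top','t1.png')
o=get_obs();M=rot();g=o['eef_pos']+.199*M[:,2]
v=np.hstack([cv2.resize(a['image'][230:380,260:420,::-1],None,fx=2.5,fy=2.5),cv2.resize(b['image'][160:310,350:510,::-1],None,fx=2.5,fy=2.5)]).copy()
for y in(-.047,.047):
    p=g+y*M[:,1]
    u=proj(a,p);w=proj(b,p);print(u,w)
    cv2.drawMarker(v,(int((u[0]-259.5)*2.5),int((u[1]-229.5)*2.5)),(0,255,0),0,12,1);cv2.drawMarker(v,(int((w[0]-349.5)*2.5)+400,int((w[1]-159.5)*2.5)),(0,255,0),0,12,1)
cv2.imwrite('pics/v1.png',v)
E
```

```text
grasp pt [ 0.4595 -0.3149  0.2244] yaw_y -43.6 tilt 0.06 open 0.0938 t 5.02 F [-0.2  0.3 -0. ]
units tool xyz [-0.26  0.01  7.62]
(np.float64(319.59664562023295), np.float64(281.78369268837554)) (np.float64(414.7613660787663), np.float64(246.2642120339051))
(np.float64(369.6666870903995), np.float64(287.4060588010601)) (np.float64(438.4246794949588), np.float64(217.4503127551057))
```

View pics/v1.png

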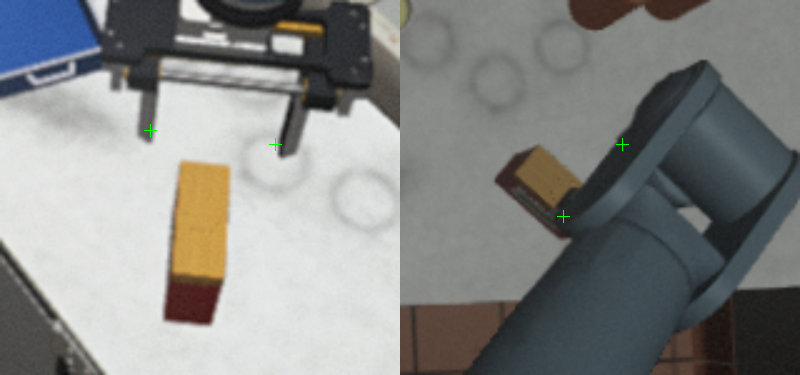

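Both views show the fingers over the tin. In the scene view the real fingertips sit about (+2,+4) px from where they project. That is the same bias as the objects had, so the scene camera is the one that's off and the top-camera positions hold. Now I go down and grasp the tin.

Emit:
apply_moves(
  plan=[
    [-0.15, -0.1, 1, 0, 0, 0],
    [0, 0, 1, 0, 0, 0],
    [0, 0, 1, 0, 0, 0],
    [0, 0, 1, 0, 0, 0],
    [0, 0, 1, 0, 0, 0],
  ],
)

```text
time: 5.53
eef_pos: [0.4564, -0.3106, 0.3038]
ee_rot: [0.918, 0.396, 0.0, -0.0]
wrist_force: [0.7, -0.2, 0.2]
opening: 0.0941
grasp_force: 0.0
```

Emit:
apply_moves(
  plan=[
    [0, 0, 1, 0, 0, 0],
    [0, 0, 1, 0, 0, 0],
    [0, 0, 0.6, 0, 0, 0],
    [0, 0, 0, 0, 0, 0],
  ],
)

```text
time: 5.87
eef_pos: [0.4556, -0.3103, 0.2498]
ee_rot: [0.919, 0.395, -0.001, -0.003]
wrist_force: [-0.4, 0.1, -0.8]
opening: 0.0938
grasp_force: 0.0
```

Emit:
apply_moves(
  plan=[
    [0, 0, 0, 0, 0, 0],
    [0, 0, 0, 0, 0, 0],
    [0, 0, 0, 0, 0, 0],
    [0, 0, 0, 0, 0, 0],
    [0, 0, 0, 0, 0, 0],
  ],
  hand=-1,
  grip_force=25,
)

```text
time: 6.28
eef_pos: [0.4566, -0.3124, 0.2536]
ee_rot: [0.919, 0.394, 0.0, 0.001]
wrist_force: [-0.4, 0.1, 0.2]
opening: 0.0639
grasp_force: 0.0
```

Emit:
apply_moves(
  plan=[
    [0, 0, 0, 0, 0, 0],
    [0, 0, 0, 0, 0, 0],
    [0, 0, 0, 0, 0, 0],
  ],
)

```text
time: 6.53
eef_pos: [0.4566, -0.3125, 0.2532]
ee_rot: [0.919, 0.394, 0.0, 0.001]
wrist_force: [1.8, -0.3, 0.1]
opening: 0.0442
grasp_force: 4.3
```

Emit:
apply_moves(
  plan=[
    [0, 0, 0, 0, 0, 0],
    [0, 0, 0, 0, 0, 0],
    [0, 0, 0, 0, 0, 0],
    [0, 0, 0, 0, 0, 0],
  ],
)

```text
time: 6.87
eef_pos: [0.4567, -0.3126, 0.2533]
ee_rot: [0.919, 0.394, 0.0, 0.001]
wrist_force: [1.2, -2.4, 2.9]
opening: 0.0423
grasp_force: 24.9
```

Emit:
apply_moves(
  plan=[
    [0, 0, -0.5, 0, 0, 0],
    [0, 0, -1, 0, 0, 0],
    [0, 0, -1, 0, 0, 0],
    [0, 0, -1, 0, 0, 0],
    [0, 0, 0, 0, 0, 0],
  ],
)

```text
time: 7.28
eef_pos: [0.4569, -0.3126, 0.3264]
ee_rot: [0.919, 0.394, 0.001, 0.002]
wrist_force: [0.7, -0.2, -1.0]
opening: 0.0422
grasp_force: 25.0
```

```bash
python3 - <<'E'
from h import *
go(.448,-.013,.13)
E
```

```text
grasp pt [ 0.4575 -0.3132  0.1464] yaw_y -43.53 tilt 0.28 open 0.0422 t 7.28 F [ 0.7 -0.2 -1. ]
units tool xyz [ 10.56 -10.69   0.77]
```

Emit:
apply_moves(
  plan=[
    [0, 0, 0, 0, 0, -0.93],
    [0, 0, 0, 0, 0, -0.93],
    [0, 0, 0, 0, 0, -0.93],
    [0, 0, 0, 0, 0, -0.93],
    [0, 0, 0, 0, 0, -0.93],
  ],
)

```text
time: 7.7
eef_pos: [0.4557, -0.3115, 0.3208]
ee_rot: [0.802, 0.597, -0.0, -0.002]
wrist_force: [0.6, -0.8, -1.3]
opening: 0.0415
grasp_force: 25.0
```

Emit:
apply_moves(
  plan=[
    [0.5, -0.2, 0, 0, 0, 0],
    [1, -0.35, 0, 0, 0, 0],
    [1, -0.35, 0, 0, 0, 0],
    [1, -0.35, 0, 0, 0, 0],
    [1, -0.35, 0, 0, 0, 0],
  ],
)

```text
time: 8.12
eef_pos: [0.4511, -0.2148, 0.3213]
ee_rot: [0.804, 0.594, -0.0, -0.002]
wrist_force: [-0.1, 0.2, -1.3]
opening: 0.0419
grasp_force: 25.0
```

Emit:
apply_moves(
  plan=[
    [1, -0.3, 0, 0, 0, 0],
    [1, -0.3, 0, 0, 0, 0],
    [1, -0.3, 0, 0, 0, 0],
    [1, -0.3, 0, 0, 0, 0],
    [1, -0.3, 0, 0, 0, 0],
  ],
)

```text
time: 8.53
eef_pos: [0.4513, -0.1105, 0.3214]
ee_rot: [0.804, 0.594, -0.001, -0.001]
wrist_force: [0.2, -0.4, -1.8]
opening: 0.0421
grasp_force: 25.0
```

Emit:
apply_moves(
  plan=[
    [1, -0.3, 0, 0, 0, 0],
    [1, -0.3, 0, 0, 0, 0],
    [1, -0.3, 0, 0, 0, 0],
    [1, -0.3, 0, 0, 0, 0],
    [0.5, -0.2, 0, 0, 0, 0],
  ],
)

```text
time: 8.95
eef_pos: [0.4505, -0.0158, 0.3214]
ee_rot: [0.803, 0.595, -0.001, -0.001]
wrist_force: [-0.5, -0.3, -1.9]
opening: 0.0418
grasp_force: 25.0
```

Emit:
apply_moves(
  plan=[
    [0, 0, 0, 0, 0, 0],
    [0, 0, 0, 0, 0, 0],
  ],
)

```text
time: 9.12
eef_pos: [0.4512, -0.0178, 0.3221]
ee_rot: [0.803, 0.596, -0.0, -0.0]
wrist_force: [0.1, -0.2, -2.0]
opening: 0.0419
grasp_force: 25.0
```

```bash
python3 - <<'E'
from h import *
go(.4521,-.0123,.09)
a=snap('scene','s2.png');b=snap('top','t2.png')
v=np.hstack([cv2.resize(a['image'][160:310,200:360,::-1],None,fx=2.5,fy=2.5),cv2.resize(b['image'][160:310,230:390,::-1],None,fx=2.5,fy=2.5)])
cv2.imwrite('pics/v2.png',v)
E
```

```text
grasp pt [ 0.451  -0.0178  0.1421] yaw_y -16.88 tilt 0.06 open 0.0419 t 9.12 F [ 0.1 -0.2 -2. ]
units tool xyz [ 0.28 -0.03  2.61]
```

View pics/v2.png

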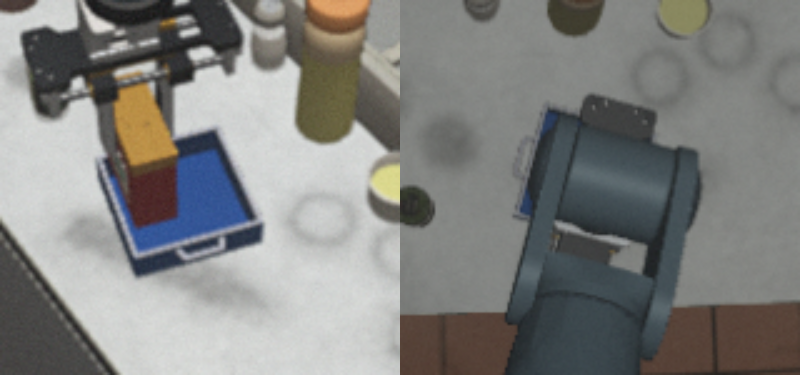

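The scene view shows the tin above the caddy, straight with it, its bottom corners at about (135,228) and (177,215) in the crop. I'll check these against the rim in the same picture.

```bash
python3 - <<'E'
from h import *
a=dict(np.load('pics/s2.npz'))
C=np.array([.4869,-.0249]);t=np.radians(-16.8);E=np.array([[np.cos(t),np.sin(t)],[-np.sin(t),np.cos(t)]])
f=lambda u,v,z:(E@(onz(a,u/2.5+199.8,v/2.5+159.8,z)[:2]-C)*1000).round(1)
print('rim corners',f(135,264,.038),f(262,227,.038),f(98,170,.038),f(218,131,.038));print('tin bottom',f(135,228,.069),f(177,215,.069))
E
```

```text
rim corners [-62.7 -75.2] [ 63.9 -73.6] [-64.2  43. ] [64.5 52.3]
tin bottom [-56.2 -57.6] [-15. -56.]
```

```bash
python3 - <<'E'
from h import *
t=np.radians(-16.8);ex=np.array([np.cos(t),np.sin(t)]);ey=np.array([-ex[1],ex[0]])
def corners(f,box,cen,ax,z0,dark=60):
    a=dict(np.load(f));im=a['image'][:,:,::-1].copy();x0,y0,x1,y1=box;h=cv2.cvtColor(im,cv2.COLOR_BGR2HSV)
    r=cv2.inRange(h,(0,90,30),(9,255,160))|cv2.inRange(h,(165,90,30),(180,255,160))
    b=cv2.inRange(h,(12,100,90),(28,255,255))
    for n,m,z in(('red',r,z0),('brass',b,z0+.096)):
        k=big(m,box)[:,0];print(f,n,'n',len(k),'lowest-left',k[np.argmax(k[:,1]-k[:,0])],'lowest-right',k[np.argmax(k[:,1]+k[:,0])],'top-right',k[np.argmax(k[:,0]-k[:,1])])
        py=np.array([-ax[1],ax[0]])
        for i in(1,-1):
            print('   pred near end side',i,np.round(proj(a,[*(cen-.052*ax+i*.021*py),z]),1))
corners('pics/scene0.npz',(310,280,370,370),np.array([.4563,-.3151]),np.array([np.cos(np.radians(46.4)),np.sin(np.radians(46.4))]),0)
corners('pics/s2.npz',(235,180,290,262),np.array([.451,-.0178])-.002*ey,ey,.069)
a=dict(np.load('pics/s2.npz'))
im=cv2.resize(a['image'][185:275,230:310,::-1],(800,900)[0:2] if 0 else (533,600),interpolation=cv2.INTER_CUBIC)
z=dict(np.load('pics/scene0.npz'));i2=cv2.resize(z['image'][290:365,310:362,::-1],(267,385))
i2=cv2.copyMakeBorder(i2,0,215,0,0,cv2.BORDER_CONSTANT);cv2.imwrite('pics/v3.png',np.hstack([im,i2]))
E
```

```text
pics/scene0.npz red n 64 lowest-left [326 357] lowest-right [343 358] top-right [347 345]
   pred near end side 1 [322.9 357.5]
   pred near end side -1 [342.7 359.8]
pics/scene0.npz brass n 125 lowest-left [328 338] lowest-right [348 341] top-right [351 297]
   pred near end side 1 [326.5 337.1]
   pred near end side -1 [347.7 339.6]
pics/s2.npz red n 77 lowest-left [254 249] lowest-right [269 246] top-right [269 226]
   pred near end side 1 [253.3 251.1]
   pred near end side -1 [270.6 246.4]
pics/s2.npz brass n 88 lowest-left [251 225] lowest-right [270 222] top-right [258 193]
   pred near end side 1 [251.7 224.9]
   pred near end side -1 [270.3 220. ]
```

View pics/v3.png

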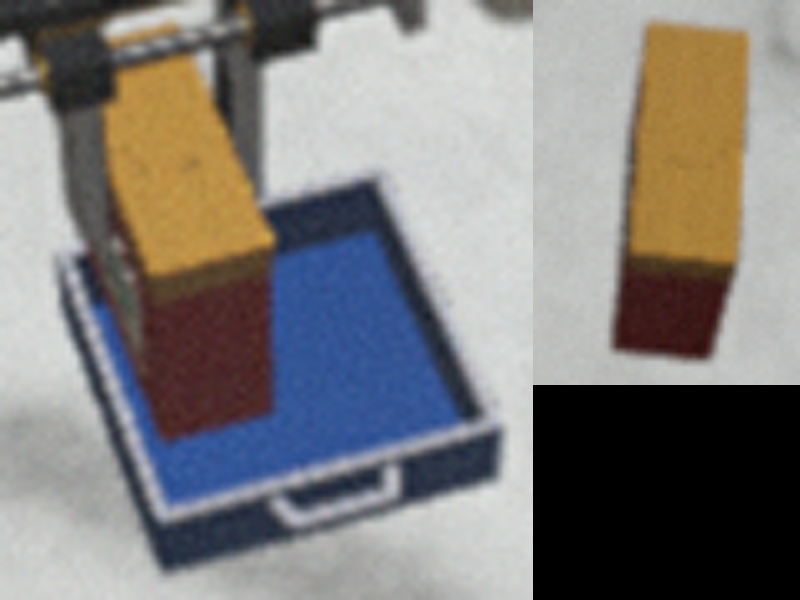

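The tin's bottom corners match the prediction to within 1 px. The rim corners sit at (254,262), (304.5,249), (238.5,223) and (287,211). I'll put the tin relative to the caddy from this one picture.

```bash
python3 - <<'E'
from h import *
a=dict(np.load('pics/s2.npz'))
C=np.array([.4869,-.0249]);t=np.radians(-16.8);E=np.array([[np.cos(t),np.sin(t)],[-np.sin(t),np.cos(t)]])
f=lambda u,v,z:(E@(onz(a,u,v,z)[:2]-C)*1000).round(1)
# crop scale 6.667, resize offset -.43
g=lambda x,y,z:f(230+x/6.667-.43,185+y/6.667-.43,z)
for p in((163,518),(500,428),(60,258),(385,178)):print(g(*p,.038))
for p in((165,440),(273,412)):print('tin',g(*p,.069))
go(.4521,-.0123,.09)
E
```

```text
[-59.6 -66.9]
[ 65.7 -68.6]
[-61.2  57.2]
[66.3 55. ]
tin [-54.7 -56.8]
tin [-15.7 -57.5]
grasp pt [ 0.4515 -0.0187  0.1425] yaw_y -16.97 tilt 0.03 open 0.0418 t 9.22 F [ 0.1  0.8 -1.4]
units tool xyz [ 0.32 -0.06  2.62]
```

Emit:
apply_moves(
  plan=[
    [0.1, 0.03, 0.4, 0, 0, 0],
    [0, 0, 0.4, 0, 0, 0],
    [0, 0, 0.4, 0, 0, 0],
    [0, 0, 0.3, 0, 0, 0],
    [0, 0, 0.3, 0, 0, 0],
  ],
)

```text
time: 9.63
eef_pos: [0.4526, -0.0166, 0.2854]
ee_rot: [0.804, 0.595, -0.0, -0.001]
wrist_force: [0.1, 0.1, -2.8]
opening: 0.0419
grasp_force: 25.0
```

Emit:
apply_moves(
  plan=[
    [0, 0, 0.25, 0, 0, 0],
    [0, 0, 0.25, 0, 0, 0],
    [0, 0, 0.25, 0, 0, 0],
    [0, 0, 0.2, 0, 0, 0],
  ],
)

```text
time: 9.97
eef_pos: [0.4528, -0.0164, 0.2671]
ee_rot: [0.803, 0.596, -0.0, -0.0]
wrist_force: [-0.4, -0.1, -1.7]
opening: 0.0419
grasp_force: 25.0
```

```bash
python3 - <<'E'
from h import *
go(.4521,-.0123,.0773)
E
```

```text
grasp pt [ 0.4527 -0.0164  0.0871] yaw_y -16.9 tilt 0.01 open 0.0419 t 9.97 F [-0.4 -0.1 -1.7]
units tool xyz [ 0.19 -0.09  0.49]
```

No contact, and the tin is below the rim. I'll lower to just above the floor and nudge towards the near wall.

Emit:
apply_moves(
  plan=[
    [0, 0, 0.2, 0, 0, 0],
    [0, 0, 0.15, 0, 0, 0],
    [0, -0.05, 0, 0, 0, 0],
    [0, -0.05, 0, 0, 0, 0],
  ],
)

```text
time: 10.3
eef_pos: [0.4512, -0.0159, 0.2609]
ee_rot: [0.803, 0.596, 0.001, 0.001]
wrist_force: [3.7, -0.5, -3.8]
opening: 0.0418
grasp_force: 25.0
```

Emit:
apply_moves(
  plan=[
    [0, -0.05, 0, 0, 0, 0],
    [0, 0, 0, 0, 0, 0],
  ],
)

```text
time: 10.47
eef_pos: [0.4507, -0.0158, 0.2616]
ee_rot: [0.803, 0.596, 0.002, 0.002]
wrist_force: [5.0, -0.7, -4.1]
opening: 0.0422
grasp_force: 25.0
```

Emit:
apply_moves(
  plan=[
    [0, -0.05, 0, 0, 0, 0],
    [0, 0, 0, 0, 0, 0],
  ],
)

```text
time: 10.63
eef_pos: [0.45, -0.0156, 0.2618]
ee_rot: [0.803, 0.595, 0.002, 0.003]
wrist_force: [6.1, -1.3, -6.2]
opening: 0.0421
grasp_force: 25.0
```

Emit:
apply_moves(
  plan=[
    [0, 0.07, 0.1, 0, 0, 0],
    [0, 0, 0.1, 0, 0, 0],
    [0, 0, 0.05, 0, 0, 0],
    [0, 0, 0, 0, 0, 0],
  ],
)

```text
time: 10.97
eef_pos: [0.4512, -0.0158, 0.2572]
ee_rot: [0.803, 0.596, 0.001, 0.001]
wrist_force: [0.3, 0.3, 6.6]
opening: 0.0421
grasp_force: 25.0
```

```bash
python3 - <<'E'
from h import *
go(.4521,-.0123,.0773)
E
```

```text
grasp pt [ 0.4516 -0.016   0.0772] yaw_y -16.88 tilt 0.13 open 0.0421 t 10.97 F [0.3 0.3 6.6]
units tool xyz [ 0.18 -0.03 -0.01]
```

Emit:
apply_moves(
  plan=[
    [0, 0, 0, 0, 0, 0],
    [0, 0, 0, 0, 0, 0],
    [0, 0, 0, 0, 0, 0],
    [0, 0, 0, 0, 0, 0],
    [0, 0, 0, 0, 0, 0],
  ],
  hand=1,
)

```text
time: 11.38
eef_pos: [0.45, -0.0155, 0.2553]
ee_rot: [0.803, 0.595, -0.0, -0.0]
wrist_force: [-0.0, -0.1, -0.0]
opening: 0.0716
grasp_force: 0.0
```

Emit:
apply_moves(
  plan=[
    [0, 0, -0.5, 0, 0, 0],
    [0, 0, -1, 0, 0, 0],
    [0, 0, -1, 0, 0, 0],
    [0, 0, -1, 0, 0, 0],
    [0, 0, -1, 0, 0, 0],
  ],
)

```text
time: 11.8
eef_pos: [0.4501, -0.0156, 0.3472]
ee_rot: [0.803, 0.596, 0.0, 0.0]
wrist_force: [0.6, 0.1, 0.2]
opening: 0.0941
grasp_force: 0.0
```

```bash
python3 - <<'E'
from h import *
go(.5106,.3344,.14)
E
```

```text
grasp pt [ 0.4502 -0.0156  0.1672] yaw_y -16.9 tilt 0.01 open 0.0941 t 11.8 F [0.6 0.1 0.2]
units tool xyz [17.62 -2.2   1.36]
```

Emit:
apply_moves(
  plan=[
    [0, 0, 0, 0, 0, -0.98],
    [0, 0, 0, 0, 0, -0.98],
    [0, 0, 0, 0, 0, -0.98],
    [0, 0, 0, 0, 0, -0.98],
    [0, 0, 0, 0, 0, -0.98],
  ],
)

```text
time: 12.22
eef_pos: [0.4502, -0.0156, 0.3464]
ee_rot: [0.633, 0.774, 0.0, 0.0]
wrist_force: [0.8, 0.7, 0.0]
opening: 0.0938
grasp_force: 0.0
```

Emit:
apply_moves(
  plan=[
    [0, 0, 0, 0, 0, -0.98],
    [0, 0, 0, 0, 0, -0.98],
    [0, 0, 0, 0, 0, -0.98],
    [0, 0, 0, 0, 0, -0.98],
    [0, 0, 0, 0, 0, -0.98],
  ],
)

```text
time: 12.63
eef_pos: [0.4503, -0.0156, 0.3464]
ee_rot: [0.426, 0.905, 0.0, 0.0]
wrist_force: [0.4, 0.3, -0.1]
opening: 0.0943
grasp_force: 0.0
```

Emit:
apply_moves(
  plan=[
    [0, 0, 0, 0, 0, -0.98],
    [0, 0, 0, 0, 0, -0.98],
    [0, 0, 0, 0, 0, -0.98],
    [0, 0, 0, 0, 0, -0.98],
    [0, 0, 0, 0, 0, -0.98],
  ],
)

```text
time: 13.05
eef_pos: [0.4502, -0.0156, 0.3463]
ee_rot: [0.194, 0.981, -0.0, 0.0]
wrist_force: [-0.8, -0.2, -0.4]
opening: 0.0936
grasp_force: 0.0
```

Emit:
apply_moves(
  plan=[
    [0, 0, 0, 0, 0, -0.98],
    [0.1, 0.8, 0, 0, 0, 0],
    [0.1, 1, 0, 0, 0, 0],
    [0.1, 1, 0, 0, 0, 0],
    [0.1, 1, 0, 0, 0, 0],
  ],
)

```text
time: 13.47
eef_pos: [0.465, 0.0601, 0.3464]
ee_rot: [0.149, 0.989, 0.0, 0.0]
wrist_force: [0.2, 0.2, 0.4]
opening: 0.0939
grasp_force: 0.0
```

Emit:
apply_moves(
  plan=[
    [0.1, 1, 0, 0, 0, 0],
    [0.1, 1, 0, 0, 0, 0],
    [0.1, 1, 0, 0, 0, 0],
    [0.1, 1, 0, 0, 0, 0],
    [0.1, 1, 0, 0, 0, 0],
  ],
)

```text
time: 13.88
eef_pos: [0.4848, 0.159, 0.3464]
ee_rot: [0.148, 0.989, 0.0, 0.0]
wrist_force: [-0.6, 0.0, 0.0]
opening: 0.094
grasp_force: 0.0
```

Emit:
apply_moves(
  plan=[
    [0.1, 1, 0, 0, 0, 0],
    [0.1, 1, 0, 0, 0, 0],
    [0.1, 1, 0, 0, 0, 0],
    [0.1, 1, 0, 0, 0, 0],
    [0.1, 1, 0, 0, 0, 0],
  ],
)

```text
time: 14.3
eef_pos: [0.5045, 0.2575, 0.3464]
ee_rot: [0.148, 0.989, 0.0, 0.0]
wrist_force: [0.3, 0.4, -0.1]
opening: 0.0942
grasp_force: 0.0
```

Emit:
apply_moves(
  plan=[
    [0.2, 1, 0, 0, 0, 0],
    [0.2, 1, 0, 0, 0, 0],
    [0.2, 0.5, 0, 0, 0, 0],
    [0, 0, 0, 0, 0, 0],
    [0, 0, 0, 0, 0, 0],
  ],
)

```text
time: 14.72
eef_pos: [0.5075, 0.3077, 0.3458]
ee_rot: [0.148, 0.989, -0.0, -0.0]
wrist_force: [-0.6, -0.3, -0.7]
opening: 0.0937
grasp_force: 0.0
```

```bash
python3 - <<'E'
from h import *
go(.5106,.3325,.063)
a=snap('scene','s3.png');b=snap('top','t3.png')
cv2.imwrite('pics/v4.png',np.hstack([cv2.resize(a['image'][100:240,150:310,::-1],None,fx=2.5,fy=2.5),cv2.resize(b['image'][160:300,110:270,::-1],None,fx=2.5,fy=2.5)]))
E
```

```text
grasp pt [0.5075 0.3076 0.1658] yaw_y 72.99 tilt 0.03 open 0.0937 t 14.72 F [-0.6 -0.3 -0.7]
units tool xyz [0.21 1.24 5.14]
```

View pics/v4.png

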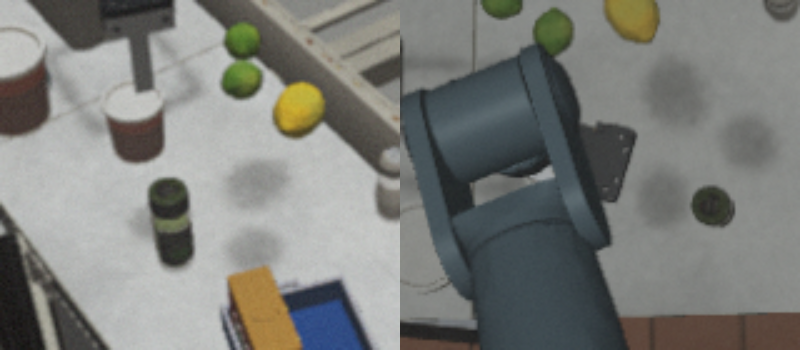

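The pictures show the arm over the cup, whose lid is at about (135,102) in the scene crop, about 25 mm short of it. The tin stands in the caddy. I'll correct and go down.

Emit:
apply_moves(
  plan=[
    [0.1, 0.65, 0, 0, 0, 0],
    [0.1, 0.6, 0, 0, 0, 0],
    [0, 0, 0.8, 0, 0, 0],
    [0, 0, 1, 0, 0, 0],
    [0, 0, 0.8, 0, 0, 0],
  ],
)

```text
time: 15.23
eef_pos: [0.5113, 0.3336, 0.2929]
ee_rot: [0.148, 0.989, 0.0, 0.0]
wrist_force: [-0.2, -0.3, -0.7]
opening: 0.0941
grasp_force: 0.0
```

Emit:
apply_moves(
  plan=[
    [0, 0, 0.5, 0, 0, 0],
    [0, 0, 0.5, 0, 0, 0],
    [0, 0, 0.5, 0, 0, 0],
    [0, 0, 0.5, 0, 0, 0],
    [0, 0, 0.5, 0, 0, 0],
  ],
)

```text
time: 15.65
eef_pos: [0.5115, 0.333, 0.2433]
ee_rot: [0.148, 0.989, 0.0, 0.0]
wrist_force: [-0.4, 0.5, -0.4]
opening: 0.0939
grasp_force: 0.0
```

```bash
python3 - <<'E'
from h import *
go(.5106,.3325,.063)
E
```

```text
grasp pt [0.5117 0.3331 0.0633] yaw_y 72.93 tilt 0.06 open 0.0939 t 15.65 F [-0.4  0.5 -0.4]
units tool xyz [ 0.04 -0.04  0.01]
```

Emit:
apply_moves(
  plan=[
    [0, 0, 0, 0, 0, 0],
    [0, 0, 0, 0, 0, 0],
    [0, 0, 0, 0, 0, 0],
    [0, 0, 0, 0, 0, 0],
    [0, 0, 0, 0, 0, 0],
  ],
  hand=-1,
  grip_force=15,
)

```text
time: 16.07
eef_pos: [0.5115, 0.3329, 0.2445]
ee_rot: [0.148, 0.989, 0.0, 0.001]
wrist_force: [-0.7, -0.1, 0.9]
opening: 0.068
grasp_force: 15.0
```

Emit:
apply_moves(
  plan=[
    [0, 0, 0, 0, 0, 0],
    [0, 0, 0, 0, 0, 0],
    [0, 0, 0, 0, 0, 0],
    [0, 0, 0, 0, 0, 0],
  ],
)

```text
time: 16.4
eef_pos: [0.5116, 0.3329, 0.2445]
ee_rot: [0.148, 0.989, 0.0, 0.001]
wrist_force: [-0.8, -0.8, 4.4]
opening: 0.0679
grasp_force: 15.0
```

Emit:
apply_moves(
  plan=[
    [0, 0, -0.3, 0, 0, 0],
    [0, 0, -0.5, 0, 0, 0],
    [0, 0, -1, 0, 0, 0],
    [0, 0, -1, 0, 0, 0],
    [0, 0, -1, 0, 0, 0],
  ],
)

```text
time: 16.82
eef_pos: [0.5109, 0.3328, 0.3205]
ee_rot: [0.148, 0.989, -0.0, -0.0]
wrist_force: [-0.1, -0.2, -1.1]
opening: 0.0679
grasp_force: 15.0
```

```bash
python3 - <<'E'
from h import *
go(.506,-.05,.15)
E
```

```text
grasp pt [0.5107 0.3327 0.1405] yaw_y 72.94 tilt 0.06 open 0.0679 t 16.82 F [-0.1 -0.2 -1.1]
units tool xyz [ -5.39 -18.36  -0.47]
```

Emit:
apply_moves(
  plan=[
    [-0.8, -0.6, -0.3, 0, 0, 0],
    [-1, -1, -0.3, 0, 0, 0],
    [-1, -1, -0.3, 0, 0, 0],
    [-1, -1, 0, 0, 0, 0],
    [-1, -1, 0, 0, 0, 0],
  ],
)

```text
time: 17.23
eef_pos: [0.5764, 0.2157, 0.3387]
ee_rot: [0.148, 0.989, 0.0, 0.0]
wrist_force: [0.2, 0.2, -1.6]
opening: 0.0677
grasp_force: 15.0
```

Emit:
apply_moves(
  plan=[
    [-0.5, -1, 0, 0, 0, 0],
    [0, -1, 0, 0, 0, 0],
    [0, -1, 0, 0, 0, 0],
    [0, -1, 0, 0, 0, 0],
    [0, -1, 0, 0, 0, 0],
  ],
)

```text
time: 17.65
eef_pos: [0.5557, 0.1173, 0.3379]
ee_rot: [0.148, 0.989, -0.0, -0.0]
wrist_force: [-0.0, -0.5, -0.5]
opening: 0.0675
grasp_force: 15.0
```

Emit:
apply_moves(
  plan=[
    [0, -1, 0, 0, 0, 0],
    [0, -1, 0, 0, 0, 0],
    [0, -1, 0, 0, 0, 0],
    [0, -1, 0, 0, 0, 0],
    [0, -1, 0, 0, 0, 0],
  ],
)

```text
time: 18.07
eef_pos: [0.5263, 0.0218, 0.338]
ee_rot: [0.148, 0.989, 0.0, -0.0]
wrist_force: [0.3, 0.0, -1.8]
opening: 0.0678
grasp_force: 15.0
```

Emit:
apply_moves(
  plan=[
    [0, -1, 0, 0, 0, 0],
    [0, -1, 0, 0, 0, 0],
    [0, -1, 0, 0, 0, 0],
    [0, -0.6, 0, 0, 0, 0],
    [0, 0, 0, 0, 0, 0],
  ],
)

```text
time: 18.48
eef_pos: [0.5053, -0.0476, 0.3379]
ee_rot: [0.15, 0.989, -0.0, 0.0]
wrist_force: [0.6, -0.1, -0.9]
opening: 0.068
grasp_force: 15.0
```

```bash
python3 - <<'E'
from h import *
go(.5028,-.0604,.0685)
a=snap('scene','s4.png')
cv2.imwrite('pics/v5.png',cv2.resize(a['image'][160:280,220:340,::-1],(600,600),interpolation=cv2.INTER_CUBIC))
E
```

```text
grasp pt [ 0.5053 -0.0477  0.1579] yaw_y 72.79 tilt 0.02 open 0.068 t 18.48 F [ 0.6 -0.1 -0.9]
units tool xyz [-0.07 -0.64  4.47]
```

View pics/v5.png

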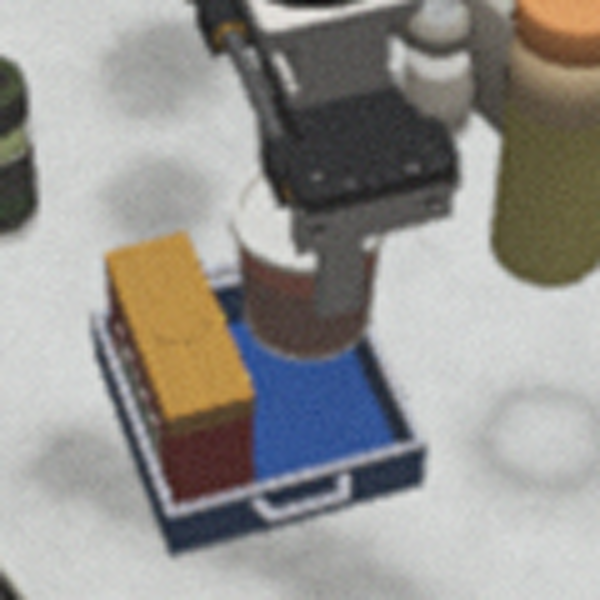

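The picture shows the tin standing flat against the near wall. The cup hangs upright over the far half, its foot spanning about 247–366 across and its lid's left edge at 232. I'll check how it sits in the grip.

```bash
python3 - <<'E'
from h import *
a=dict(np.load('pics/s4.npz'));C=np.array([.4880,-.0299]);t=np.radians(-16.8);E=np.array([[np.cos(t),np.sin(t)],[-np.sin(t),np.cos(t)]])
g=np.array([.5053,-.0477,.1579])
def ext(c,r,z):
    P=np.array([proj(a,[c[0]+r*np.cos(t),c[1]+r*np.sin(t),z]) for t in np.linspace(0,6.28,90)]);P=(P-[220,160]+.4)*5
    return P.min(0).round(),P.max(0).round()
print('lid',ext(g,.036,g[2]+.009));print('foot r28',ext(g,.028,g[2]-.0645))
f=lambda x,y,z:(E@(onz(a,220+x/5-.4,160+y/5-.4,z)[:2]-C)*1000).round(1)
print('tin top near corner R',f(252,400,.1),'L',f(165,420,.1),'far',f(188,236,.1),f(107,256,.1))
print('rim',f(172,510,.038),f(425,445,.038))
E
```

```text
lid (array([228., 151.]), array([389., 272.]))
foot r28 (array([247., 268.]), array([367., 361.]))
tin top near corner R [-20.3 -56.4] L [-60.8 -54.5] far [-18.2  46.5] [-58.4  46.9]
rim [-61.6 -60.6] [ 63.5 -63.7]
```

The prediction matches, so the cup is centred in the grip. Going down.

Emit:
apply_moves(
  plan=[
    [-0.08, -0.25, 0, 0, 0, 0],
    [0, -0.2, 0.5, 0, 0, 0],
    [0, 0, 0.7, 0, 0, 0],
    [0, 0, 0.7, 0, 0, 0],
    [0, 0, 0.5, 0, 0, 0],
  ],
)

```text
time: 18.95
eef_pos: [0.5043, -0.0548, 0.2877]
ee_rot: [0.148, 0.989, 0.0, -0.001]
wrist_force: [-0.3, -0.3, -1.5]
opening: 0.068
grasp_force: 15.0
```

Emit:
apply_moves(
  plan=[
    [0, 0, 0.4, 0, 0, 0],
    [0, 0, 0.4, 0, 0, 0],
    [0, 0, 0.4, 0, 0, 0],
    [0, 0, 0.3, 0, 0, 0],
    [0, 0, 0, 0, 0, 0],
  ],
)

```text
time: 19.37
eef_pos: [0.5043, -0.0551, 0.2583]
ee_rot: [0.148, 0.989, 0.0, -0.001]
wrist_force: [0.6, -0.6, -1.4]
opening: 0.0675
grasp_force: 15.0
```

```bash
python3 - <<'E'
from h import *
go(.5044,-.0568,.0685)
E
```

```text
grasp pt [ 0.5039 -0.055   0.0783] yaw_y 72.94 tilt 0.13 open 0.0675 t 19.37 F [ 0.6 -0.6 -1.4]
units tool xyz [-0.05 -0.08  0.49]
```

Emit:
apply_moves(
  plan=[
    [0, 0, 0.2, 0, 0, 0],
    [0, 0, 0.15, 0, 0, 0],
    [0, 0, 0.1, 0, 0, 0],
    [0, 0, 0, 0, 0, 0],
    [0, 0, 0, 0, 0, 0],
  ],
)

```text
time: 19.78
eef_pos: [0.5047, -0.0553, 0.2508]
ee_rot: [0.148, 0.989, -0.0, 0.0]
wrist_force: [0.7, -0.7, -1.0]
opening: 0.0676
grasp_force: 15.0
```

```bash
python3 - <<'E'
from h import *
go(.5044,-.0568,.0685)
E
```

```text
grasp pt [ 0.5047 -0.0554  0.0708] yaw_y 72.94 tilt 0.01 open 0.0676 t 19.78 F [ 0.7 -0.7 -1. ]
units tool xyz [-0.   -0.07  0.11]
```

Emit:
apply_moves(
  plan=[
    [0, 0, 0.1, 0, 0, 0],
    [0, 0, 0.05, 0, 0, 0],
    [0, 0, 0, 0, 0, 0],
  ],
)

```text
time: 20.03
eef_pos: [0.5051, -0.0555, 0.2485]
ee_rot: [0.148, 0.989, -0.0, 0.001]
wrist_force: [-1.0, -0.7, 3.9]
opening: 0.0681
grasp_force: 15.0
```

Emit:
apply_moves(
  plan=[
    [0, 0, 0.05, 0, 0, 0],
    [0, 0, 0, 0, 0, 0],
  ],
)

```text
time: 20.2
eef_pos: [0.5055, -0.0556, 0.2485]
ee_rot: [0.148, 0.989, -0.0, 0.001]
wrist_force: [-3.5, 0.9, 10.8]
opening: 0.0681
grasp_force: 15.0
```

Emit:
apply_moves(
  plan=[
    [0, 0, 0, 0, 0, 0],
    [0, 0, 0, 0, 0, 0],
    [0, 0, 0, 0, 0, 0],
    [0, 0, 0, 0, 0, 0],
  ],
  hand=1,
)

```text
time: 20.53
eef_pos: [0.5045, -0.0553, 0.2464]
ee_rot: [0.148, 0.989, 0.0, -0.0]
wrist_force: [-0.5, 0.4, -0.2]
opening: 0.0906
grasp_force: 0.0
```

Emit:
apply_moves(
  plan=[
    [0, 0, -0.5, 0, 0, 0],
    [0, 0, -1, 0, 0, 0],
    [0, 0, -1, 0, 0, 0],
    [0, 0, -1, 0, 0, 0],
    [0, 0, -1, 0, 0, 0],
  ],
)

```text
time: 20.95
eef_pos: [0.5045, -0.0553, 0.3382]
ee_rot: [0.148, 0.989, -0.0, 0.0]
wrist_force: [-0.2, 0.3, 0.4]
opening: 0.0942
grasp_force: 0.0
```

Emit:
apply_moves(
  plan=[
    [0, 0, -0.5, 0, 0, 1],
    [0, 0, 0, 0, 0, 1],
    [0, 0, 0, 0, 0, 1],
    [0, 0, 0, 0, 0, 1],
    [0, 0, 0, 0, 0, 1],
  ],
)

```text
time: 21.37
eef_pos: [0.5046, -0.0553, 0.3474]
ee_rot: [0.391, 0.921, 0.0, 0.0]
wrist_force: [0.8, 0.2, -0.9]
opening: 0.0938
grasp_force: 0.0
```

Emit:
apply_moves(
  plan=[
    [0, 0, 0, 0, 0, 1],
    [0, 0, 0, 0, 0, 1],
    [0, 0, 0, 0, 0, 1],
    [0, 0, 0, 0, 0, 1],
    [0, 0, 0, 0, 0, 1],
  ],
)

```text
time: 21.78
eef_pos: [0.5046, -0.0553, 0.3473]
ee_rot: [0.606, 0.795, 0.0, 0.0]
wrist_force: [-1.7, 0.1, 0.3]
opening: 0.0942
grasp_force: 0.0
```

Emit:
apply_moves(
  plan=[
    [0, 0, 0, 0, 0, 1],
    [0, 0, 0, 0, 0, 1],
    [0, 0, 0, 0, 0, 1],
    [0, 0, 0, 0, 0, 1],
    [0, 0, 0, 0, 0, 1],
  ],
)

```text
time: 22.2
eef_pos: [0.5046, -0.0553, 0.3472]
ee_rot: [0.784, 0.621, 0.0, 0.0]
wrist_force: [-1.0, 1.1, -0.2]
opening: 0.0937
grasp_force: 0.0
```

Emit:
apply_moves(
  plan=[
    [0, 0, 0, 0, 0, 0.7],
    [0.8, -0.5, 0, 0, 0, 0],
    [1, -0.6, 0, 0, 0, 0],
    [1, -0.6, 0, 0, 0, 0],
    [1, -0.6, 0, 0, 0, 0],
  ],
)

```text
time: 22.62
eef_pos: [0.4825, 0.0316, 0.3473]
ee_rot: [0.804, 0.594, 0.0, 0.0]
wrist_force: [-0.2, -0.9, -0.6]
opening: 0.094
grasp_force: 0.0
```

Emit:
apply_moves(
  plan=[
    [1, -0.6, 0, 0, 0, 0],
    [1, -0.6, 0, 0, 0, 0],
    [1, -0.6, 0, 0, 0, 0],
    [1, -0.6, 0, 0, 0, 0],
    [1, -0.5, 0, 0, 0, 0],
  ],
)

```text
time: 23.03
eef_pos: [0.4561, 0.1445, 0.3473]
ee_rot: [0.804, 0.595, 0.0, 0.0]
wrist_force: [0.7, -0.8, 0.1]
opening: 0.0939
grasp_force: 0.0
```

Emit:
apply_moves(
  plan=[
    [0.6, -0.2, 0, 0, 0, 0],
    [0, 0, 0, 0, 0, 0],
    [0, 0, 0, 0, 0, 0],
  ],
)

```text
time: 23.28
eef_pos: [0.4563, 0.1563, 0.3471]
ee_rot: [0.804, 0.595, 0.0, 0.0]
wrist_force: [-0.6, -0.2, -1.1]
opening: 0.0937
grasp_force: 0.0
```

```bash
python3 - <<'E'
from h import *
go(.4564,.160,.07)
a=snap('scene','s5.png')
cv2.imwrite('pics/v6.png',cv2.resize(a['image'][130:280,180:340,::-1],(640,600),interpolation=cv2.INTER_CUBIC))
E
```

```text
grasp pt [0.4564 0.1562 0.1671] yaw_y -16.94 tilt 0.03 open 0.0937 t 23.28 F [-0.6 -0.2 -1.1]
units tool xyz [ 0.18 -0.06  4.85]
```

View pics/v6.png

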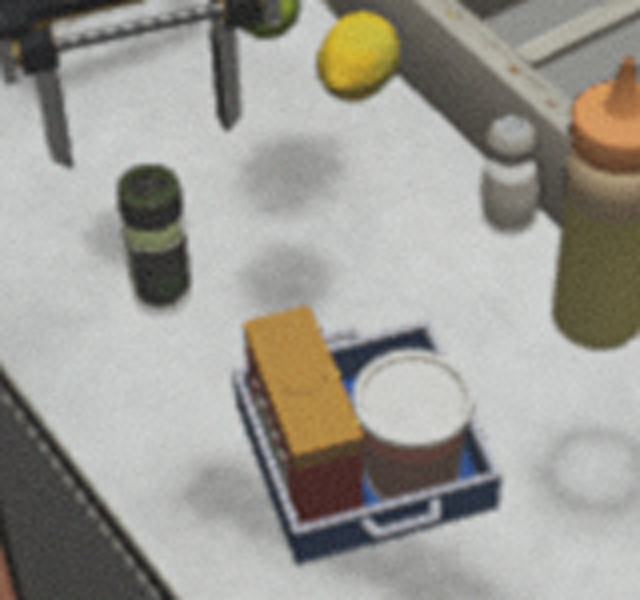

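The scene shows the tin and the cup in the caddy, with the lid centred at about (413,399) in the crop. The jar's cap is at about (150,187) and its foot at about (162,290). I'll work out the jar and the free corner from this picture.

```bash
python3 - <<'E'
from h import *
a=dict(np.load('pics/s5.npz'));C=np.array([.4880,-.0299]);t=np.radians(-16.8);E=np.array([[np.cos(t),np.sin(t)],[-np.sin(t),np.cos(t)]])
def ext(c,r,z):
    P=np.array([proj(a,[c[0]+r*np.cos(t),c[1]+r*np.sin(t),z]) for t in np.linspace(0,6.28,90)]);P=(P-[180,130]+.4)*4
    return P.min(0).round(),P.max(0).round()
print('cap pred',ext((.456,.160),.0205,.105),'foot',ext((.456,.16),.0205,0))
w=lambda x,y,z:onz(a,180+x/4-.4,130+y/4-.4,z)[:2]
f=lambda x,y,z:(E@(w(x,y,z)-C)*1000).round(1)
print('cap',w(150,187,.105),'lid',f(413,399,.079),'rim',f(297,523,.038),f(500,472,.038),f(428,330,.038),f(237,377,.038))
print('tin',f(361,440,.1),f(300,308+2,.1))
E
```

```text
cap pred (array([115., 163.]), array([180., 210.])) foot (array([131., 273.]), array([192., 320.]))
cap [0.45665143 0.1584635 ] lid [ 22.7 -22.3] rim [-60.9 -57.1] [ 64.6 -60.9] [61.2 57.4] [-63.6  59.6]
tin [-20.6 -56.3] [-24.4  47.6]
```

Emit:
apply_moves(
  plan=[
    [0.14, 0, 0.8, 0, 0, 0],
    [0, 0, 1, 0, 0, 0],
    [0, 0, 1, 0, 0, 0],
    [0, 0, 1, 0, 0, 0],
    [0, 0, 0.7, 0, 0, 0],
  ],
)

```text
time: 23.75
eef_pos: [0.457, 0.1576, 0.2551]
ee_rot: [0.804, 0.594, -0.001, -0.0]
wrist_force: [0.0, 0.1, -0.4]
opening: 0.0937
grasp_force: 0.0
```

Emit:
apply_moves(
  plan=[
    [0, 0, 0.35, 0, 0, 0],
    [0, 0, 0, 0, 0, 0],
  ],
)

```text
time: 23.92
eef_pos: [0.4568, 0.1578, 0.2482]
ee_rot: [0.804, 0.594, -0.001, -0.001]
wrist_force: [0.5, -0.4, -0.5]
opening: 0.0943
grasp_force: 0.0
```

Emit:
apply_moves(
  plan=[
    [0, 0, 0, 0, 0, 0],
    [0, 0, 0, 0, 0, 0],
    [0, 0, 0, 0, 0, 0],
    [0, 0, 0, 0, 0, 0],
    [0, 0, 0, 0, 0, 0],
  ],
  hand=-1,
  grip_force=20,
)

```text
time: 24.33
eef_pos: [0.4575, 0.1588, 0.2504]
ee_rot: [0.804, 0.595, 0.001, 0.0]
wrist_force: [0.1, -0.1, -0.4]
opening: 0.0642
grasp_force: 0.0
```

Emit:
apply_moves(
  plan=[
    [0, 0, 0, 0, 0, 0],
    [0, 0, 0, 0, 0, 0],
    [0, 0, 0, 0, 0, 0],
    [0, 0, 0, 0, 0, 0],
    [0, 0, 0, 0, 0, 0],
  ],
)

```text
time: 24.75
eef_pos: [0.4572, 0.1588, 0.2497]
ee_rot: [0.804, 0.595, -0.0, -0.0]
wrist_force: [-1.4, 0.9, 2.3]
opening: 0.0408
grasp_force: 20.0
```

```bash
python3 - <<'E'
from h import *
C=np.array([.4880,-.0299]);t=np.radians(-16.8);E=np.array([[np.cos(t),np.sin(t)],[-np.sin(t),np.cos(t)]])
p=C+E.T@[.032,.037];print(p);go(*p,.16)
E
```

```text
[ 0.5293284 -0.0037282]
grasp pt [0.4571 0.1588 0.0697] yaw_y -17.02 tilt 0.03 open 0.0408 t 24.75 F [-1.4  0.9  2.3]
units tool xyz [-6.71  5.83 -4.52]
```

Emit:
apply_moves(
  plan=[
    [0, 0, -0.5, 0, 0, 0],
    [0, 0, -1, 0, 0, 0],
    [0, 0, -1, 0, 0, 0],
    [0, 0, -1, 0, 0, 0],
    [0, 0.5, -0.5, 0, 0, 0],
  ],
)

```text
time: 25.17
eef_pos: [0.4665, 0.1562, 0.3324]
ee_rot: [0.804, 0.595, 0.001, 0.001]
wrist_force: [-0.0, 1.0, -1.2]
opening: 0.0405
grasp_force: 20.0
```

Emit:
apply_moves(
  plan=[
    [-0.6, 0.8, 0, 0, 0, 0],
    [-0.9, 0.8, 0, 0, 0, 0],
    [-0.9, 0.8, 0, 0, 0, 0],
    [-0.9, 0.8, 0, 0, 0, 0],
    [-0.9, 0.8, 0, 0, 0, 0],
  ],
)

```text
time: 25.58
eef_pos: [0.519, 0.0511, 0.3302]
ee_rot: [0.804, 0.595, 0.0, 0.0]
wrist_force: [-0.2, 0.5, -0.9]
opening: 0.0406
grasp_force: 20.0
```

Emit:
apply_moves(
  plan=[
    [-0.9, 0.8, 0, 0, 0, 0],
    [-0.9, 0.5, 0, 0, 0, 0],
    [-0.5, 0, 0, 0, 0, 0],
    [0, 0, 0, 0, 0, 0],
  ],
)

```text
time: 25.92
eef_pos: [0.5298, -0.0009, 0.3298]
ee_rot: [0.805, 0.594, -0.0, -0.0]
wrist_force: [0.6, -1.0, -0.5]
opening: 0.0402
grasp_force: 20.0
```

```bash
python3 - <<'E'
from h import *
go(.5293,-.0037,.0737)
a=snap('scene','s6.png')
cv2.imwrite('pics/v7.png',cv2.resize(a['image'][150:270,220:340,::-1],(600,600),interpolation=cv2.INTER_CUBIC))
E
```

```text
grasp pt [ 0.5297 -0.0009  0.1498] yaw_y -17.16 tilt 0.03 open 0.0402 t 25.92 F [ 0.6 -1.  -0.5]
units tool xyz [-0.14  0.02  3.81]
```

View pics/v7.png

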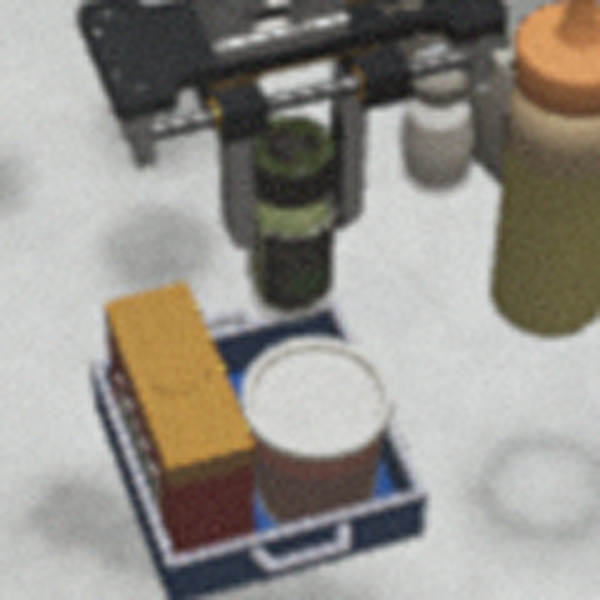

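The jar hangs upright over the free corner, its foot spanning about 253–333 across with its bottom at about 308 in the crop. I'll check that foot, the rim and the bottle clearance.

```bash
python3 - <<'E'
from h import *
a=dict(np.load('pics/s6.npz'));C=np.array([.4880,-.0299]);t=np.radians(-16.8);E=np.array([[np.cos(t),np.sin(t)],[-np.sin(t),np.cos(t)]])
def ext(c,r,z):
    P=np.array([proj(a,[c[0]+r*np.cos(t),c[1]+r*np.sin(t),z]) for t in np.linspace(0,6.28,90)]);P=(P-[220,150]+.4)*5
    return P.min(0).round(),P.max(0).round()
print('foot pred',ext((.5297,-.0009),.0205,.0801),'cap',ext((.5297,-.0009),.0205,.1851))
w=lambda x,y,z:onz(a,220+x/5-.4,150+y/5-.4,z)[:2]
f=lambda x,y,z:(E@(w(x,y,z)-C)*1000).round(1)
print('lid',f(317,398,.079),'rim',f(170,560,.038),f(425,495,.038),f(333,315,.038),f(96,370,.038))
print('bottle',ext((.674,-.017),.031,0))
E
```

```text
foot pred (array([249., 266.]), array([333., 330.])) cap (array([247., 115.]), array([337., 180.]))
lid [ 23.2 -22. ] rim [-62.5 -60.3] [ 63.5 -63.7] [59.7 56.2] [-63.5  60.4]
bottle (array([471., 251.]), array([589., 340.]))
```

Emit:
apply_moves(
  plan=[
    [-0.2, 0, 0, 0, 0, 0],
    [0, 0, 0.5, 0, 0, 0],
    [0, 0, 0.5, 0, 0, 0],
    [0, 0, 0.5, 0, 0, 0],
    [0, 0, 0.3, 0, 0, 0],
  ],
)

```text
time: 26.38
eef_pos: [0.5282, -0.0027, 0.2913]
ee_rot: [0.804, 0.595, -0.001, -0.001]
wrist_force: [-0.3, -0.2, -0.7]
opening: 0.0406
grasp_force: 20.0
```

```bash
python3 - <<'E'
from h import *
C=np.array([.4880,-.0299]);t=np.radians(-16.8);E=np.array([[np.cos(t),np.sin(t)],[-np.sin(t),np.cos(t)]])
p=C+E.T@[.032,.0358];go(*p,.0737)
E
```

```text
grasp pt [ 0.5276 -0.0025  0.1113] yaw_y -16.97 tilt 0.18 open 0.0406 t 26.38 F [-0.3 -0.2 -0.7]
units tool xyz [-0.09  0.1   1.88]
```

Emit:
apply_moves(
  plan=[
    [-0.1, 0.06, 0, 0, 0, 0],
    [0, 0, 0.3, 0, 0, 0],
    [0, 0, 0.3, 0, 0, 0],
    [0, 0, 0.3, 0, 0, 0],
  ],
)

```text
time: 26.72
eef_pos: [0.5297, -0.0057, 0.2754]
ee_rot: [0.804, 0.595, 0.0, 0.0]
wrist_force: [-0.4, 0.2, -0.7]
opening: 0.0405
grasp_force: 20.0
```

Emit:
apply_moves(
  plan=[
    [0, 0, 0.25, 0, 0, 0],
    [0, 0, 0.25, 0, 0, 0],
    [0, 0, 0.2, 0, 0, 0],
    [0, 0, 0, 0, 0, 0],
  ],
)

```text
time: 27.05
eef_pos: [0.5292, -0.0056, 0.2606]
ee_rot: [0.804, 0.595, -0.001, -0.001]
wrist_force: [-0.3, -0.8, -1.3]
opening: 0.0406
grasp_force: 20.0
```

```bash
python3 - <<'E'
from h import *
C=np.array([.4880,-.0299]);t=np.radians(-16.8);E=np.array([[np.cos(t),np.sin(t)],[-np.sin(t),np.cos(t)]])
p=C+E.T@[.032,.0358];go(*p,.0737)
E
```

```text
grasp pt [ 0.5289 -0.0055  0.0806] yaw_y -17.02 tilt 0.1 open 0.0406 t 27.05 F [-0.3 -0.8 -1.3]
units tool xyz [ 0.03 -0.    0.35]
```

Inside the caddy without contact. I'll lower the rest of the way.

Emit:
apply_moves(
  plan=[
    [0, 0, 0.15, 0, 0, 0],
    [0, 0, 0.1, 0, 0, 0],
    [0, 0, 0.05, 0, 0, 0],
    [0, 0, 0, 0, 0, 0],
  ],
)

```text
time: 27.38
eef_pos: [0.5295, -0.0056, 0.2555]
ee_rot: [0.804, 0.595, -0.0, -0.0]
wrist_force: [0.3, -0.2, -0.8]
opening: 0.0404
grasp_force: 20.0
```

Emit:
apply_moves(
  plan=[
    [0, 0, 0.06, 0, 0, 0],
    [0, 0, 0.04, 0, 0, 0],
    [0, 0, 0, 0, 0, 0],
  ],
)

```text
time: 27.63
eef_pos: [0.5296, -0.0056, 0.2537]
ee_rot: [0.804, 0.595, 0.0, 0.0]
wrist_force: [-0.1, -0.3, -1.7]
opening: 0.0405
grasp_force: 20.0
```

Emit:
apply_moves(
  plan=[
    [0, 0, 0.06, 0, 0, 0],
    [0, 0, 0, 0, 0, 0],
  ],
)

```text
time: 27.8
eef_pos: [0.5298, -0.0056, 0.2537]
ee_rot: [0.804, 0.595, -0.0, -0.0]
wrist_force: [-3.3, 0.1, 7.1]
opening: 0.0407
grasp_force: 20.0
```

Emit:
apply_moves(
  plan=[
    [0, 0, 0.05, 0, 0, 0],
    [0, 0, 0, 0, 0, 0],
  ],
)

```text
time: 27.97
eef_pos: [0.53, -0.0056, 0.2536]
ee_rot: [0.804, 0.595, -0.0, -0.0]
wrist_force: [-6.6, 1.3, 13.5]
opening: 0.0405
grasp_force: 20.0
```

On the floor (z 0.0737, Fz rising). I'll open only partly because the tin is close, then go up.

Emit:
apply_moves(
  plan=[
    [0, 0, -0.04, 0, 0, 0],
    [0, 0, 0, 0, 0, 0],
    [0, 0, 0, 0, 0, 0],
    [0, 0, 0, 0, 0, 0],
  ],
  hand=0.15,
)

```text
time: 28.3
eef_pos: [0.5295, -0.0056, 0.2521]
ee_rot: [0.804, 0.595, -0.0, -0.0]
wrist_force: [-1.2, -0.8, -1.0]
opening: 0.0541
grasp_force: 0.0
```

Emit:
apply_moves(
  plan=[
    [0, 0, -0.4, 0, 0, 0],
    [0, 0, -0.8, 0, 0, 0],
    [0, 0, -1, 0, 0, 0],
    [0, 0, -1, 0, 0, 0],
    [0, 0, -1, 0, 0, 0],
  ],
)

```text
time: 28.72
eef_pos: [0.5294, -0.0056, 0.3375]
ee_rot: [0.804, 0.595, -0.0, -0.0]
wrist_force: [0.2, 0.3, -0.0]
opening: 0.0543
grasp_force: 0.0
```

Emit:
apply_moves(
  plan=[
    [0, 0, -1, 0, 0, 0],
    [1, -0.5, 0, 0, 0, 0],
    [1, -0.5, 0, 0, 0, 0],
    [1, -0.5, 0, 0, 0, 0],
    [1, -0.5, 0, 0, 0, 0],
  ],
)

```text
time: 29.13
eef_pos: [0.5144, 0.0834, 0.3569]
ee_rot: [0.804, 0.594, 0.0, 0.0]
wrist_force: [0.2, -0.2, -0.1]
opening: 0.0541
grasp_force: 0.0
```

Emit:
apply_moves(
  plan=[
    [1, -0.5, 0, 0, 0, 0],
    [1, -0.5, 0, 0, 0, 0],
    [1, -0.5, 0, 0, 0, 0],
    [0, 0, 0, 0, 0, 0],
    [0, 0, 0, 0, 0, 0],
  ],
)

```text
time: 29.55
eef_pos: [0.5033, 0.1493, 0.3566]
ee_rot: [0.803, 0.596, 0.0, 0.0]
wrist_force: [-0.1, -0.2, -0.6]
opening: 0.0533
grasp_force: 0.0
```

```bash
python3 - <<'E'
from h import *
a=snap('scene','s7.png');b=snap('top','t7.png')
cv2.imwrite('pics/v8.png',np.hstack([cv2.resize(a['image'][150:270,220:340,::-1],(400,400)),cv2.resize(b['image'][180:280,255:355,::-1],(400,400))]))
E
```

```text
(no output)
```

View pics/v8.png

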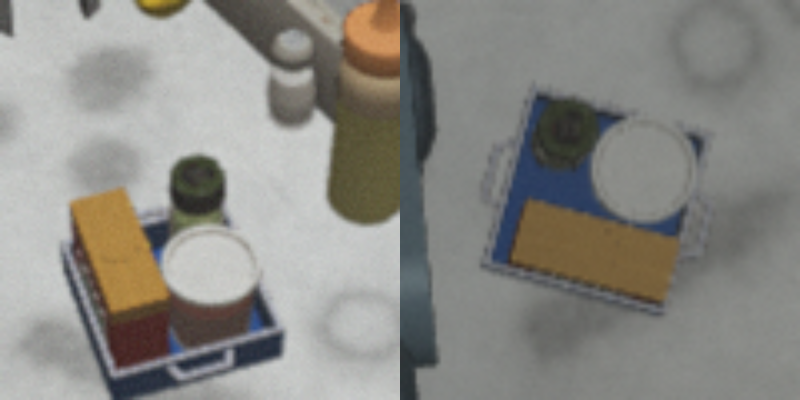

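Both views show the tin along the near wall, with the cup (lid at about (645,168)) and the jar (cap at about (567,130)) upright in the strip. The caddy and the bystanders look unmoved, and the gripper is clear. I'm handing the job in.

```bash
python3 -c "
from cell import sign_off; print(sign_off())"
```

```text
the job is handed in; nothing more can be done
None
```

The tin, deli cup and spice jar all stand upright on the caddy's floor in the last pictures, the caddy and the items behind look unmoved, and I handed the job in at about 30 s; no verdict was returned.

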